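# Lock a wire-bending jig down with a quarter-turn spring hold-down

## Task

Lock the wire-bending jig to its base: take the spring hold-down out of the wooden tool block, feel its T-head down through the slot in the middle of the jig and base, press it in against its spring, give it a quarter turn so that the head sits crosswise under the base's lips, and let go so that the spring holds the jig down. Probe and press gently, and leave the hammer, the stack of discs and the clear tray where they are.

Things in the scene. Friction and masses are not known exactly. Their poses are not given: they have to be found in the camera images.
- base: Fixture base: blue cast block 150 x 90 x 28 mm high, screwed to the bench by a lug at each end. Origin at the centre of its underside, on the bench; x along its length, z up. In its top, under the jig, a slot 43 mm (x) by 21 mm (y) opens through 8 mm lips into a cavity 50 x 50 mm with its floor at z = 5 mm. Dark guides at both ends (tops at z = 43 mm) hold the jig.
- mouth (a point): Point on the base's axis at the jig's top face (38 mm above the bench). The jig: steel plate 112 x 74 x 10 mm with four 10 mm high pegs, a stiff cross slide between the guides. Its slot, 40 mm (base x) by 11 mm (base y), is at its middle, but the jig may be set anywhere up to 5 mm from this point along base y, either way: the slot must be found by feel or sight.
- lips (a point): Point on the base's axis at the underside of the lips (20 mm above the bench). Four rounded bumps stick 3 mm down from the lips around it: a T-head pressed in with its top under the bumps can be turned either way; once crosswise (along base y) and let go it springs up between the bumps to the lips and cannot turn back. It has 4 mm of room either side along base x.
- bolt: Spring hold-down (T-bolt), steel, about 180 g, 80 mm tall, upright. Origin at the centre of the T-head's underside, z up along the stem, x along the T-head. T-head 36 mm (x) by 9.5 mm (y) by 6 mm (z 0 to 6), stem 8.4 mm thick, hub of 22 mm diameter at z 44 to 50, thumb-turn above. At the start it hangs by its cup in the block's slot, origin 16 mm above the bench.
- turn (a point): Middle of the hold-down's flat thumb-turn, the part to grip: 44 mm long (bolt x, parallel to the T-head), 12 mm thick (bolt y), from 50 to 80 mm above the bolt's origin; this point is at 65 mm.
- cup (a joint): Spring cup, 30 mm diameter, 16 mm high, sliding on the bolt's stem; value: m pushed up towards the hub, 0 to 0.016. At 0 its underside is 18 mm above the bolt's origin. It pushes back with 4 N plus 0.8 N per mm. It meets the jig when the bolt's origin is 20 mm above the bench; the head clears the bumps at 9 to 15 mm of push (11 to 16 N); locked it stays about 6 mm pushed up.
- block: The wooden tool block, 150 x 60 x 34 mm high, fixed on the bench. Origin at the centre of its underside, x along its length, z up. The hold-down hangs in a slot (40 mm along x, 13.5 mm along y) 45 mm from its centre towards -x; three short punches stand in the other half, at most 26 mm above its top.
- hammer: Hammer with a wooden handle lying on the bench, about 250 mm long, a bystander. Origin on the bench under the hammer, x towards its head.
- discs: Stack of dark steel discs, 56 mm diameter and 36 mm high, a bystander. Origin at the centre of its underside.
- organiser: Clear plastic tray with wire links in it, 160 x 110 x 35 mm, a bystander. Origin at the centre of its underside.
There are look-alikes about, which are no part of the job. Leave any pink or red look-alike of the bolt alone.

How it is judged:
On the way, in this order (a step that is already met when the one before it is completed fails the run):
1. the T-head, lying along the slot, has gone down through the jig into the base's slot (z of bolt in the frame of base below 0.0225 m and horizontal distance between bolt and base below 0.008 m and angle between the x axis of bolt and the x axis of base, either way round below 0.25 rad), for 0.1 s.
2. pressed in, the head is turned crosswise under the lips (z of bolt in the frame of base below 0.0155 m and horizontal distance between bolt and base below 0.008 m and angle between the x axis of bolt and the y axis of base, either way round below 0.35 rad), for 0.1 s.
At the end, for the whole second after the job is handed in: The hold-down stands still and upright (7 deg), head crosswise to the slot (20 deg), sprung up under the lips between the bumps (origin 12.2 to 15.5 mm above the base's underside, within 8 mm of its centre), cup pressing the jig (pushed up 4.5 to 8.5 mm) (all of step 2 and z of bolt in the frame of base above 0.0122 m and angle between bolt's own z axis and vertical below 0.12 rad and value of joint cup between 0.0045 and 0.0085 m and linear speed of bolt below 0.02 m/s); the robot touches nothing.
It fails at once if the hold-down is pressed on the jig or base, or jammed in it, with over 40 N (the spring needs less than half of that) (contact force between bolt and base above 40 N).
It fails at once if a bystander is shifted by more than 20 mm (distance of any of hammer, discs, organiser from where it was at the start of the episode above 0.02 m).
It also fails if it takes over 58 s, if anything falls off the work surface, if the arm or the gripper's body presses on something with over 40 N, if the wrist force passes 120 N, or if a joint passes its speed limit or range.

## Robot

A 6-joint arm with a two-finger parallel gripper is mounted at the origin on the work surface. World frame = base frame: x ahead of the robot, y to its left, z up, the work surface at z = 0. Lengths are in m, angles in rad, forces in N, time in s.
With the tool pointing down it reaches from about 0.275 to 0.775 m from the base axis. Payload 14.6 kg.
Tool frame: the origin (TCP) lies where the fingers leave the gripper's body, on its centre line; the fingertips stand 73 mm ahead of it and the grasp point (between the pads) lies env.hold_point_z ahead of it (env.hold_point_z is the distance from the TCP to the grasp point, in m); z points along the fingers, y is the direction in which the jaws open and shut (so a half turn about z gives the same grasp; the last joint's range is limited). The gripper opens to 85 mm and grips with 20 to 120 N. Pads are 22 mm wide; open, the fingers measure 114 mm over their backs; the gripper's body (76 mm by 85 mm) begins 54 mm behind the grasp point. The pads swing forward as they close: fully open they stand 13 mm farther back than shut.
Start: joints at [1.148, 0.263, -0.048, 1.259, 0, 1.415], TCP at [0.139, 0.506, 0.304] pointing down, gripper open.
Joint ranges: [-2.65, 2.65], [-0.89, 1.7], [-1.18, 1.37], [-2.13, 2.11], [-1.35, 1.29], [-3.14, 3.14]. Speed limits (rad/s): [1.89, 1.89, 2.57, 2.79, 3.14, 3.14].

## Interface

Orientations are given as a unit quaternion [w, x, y, z].
In Python, from station import sense, eyes, env gives the robot as it stands.
- The arm moves only by the tool carry_out, never from a script. Its arguments are lists of equal length, an entry for each row: "hand": the opening, from -1 (shut) to 1 (fully open), so that 0 is half open; "linear": the shift along the tool's x, y, z in m, a list of three; "turn": the turn about the tool's z in degrees. A call has 1 to 5 rows; each row shifts and turns the commanded pose from where the row before left it, along the tool's axes as they then stand; what a row does not reach is not made up. A row lasts 1/12 s, in which the tool goes at most 41.7 mm and 7.16 degrees, less where a joint would pass 70% of its speed; a pose out of reach is approached as far as the arm can. A call with a gripper value outside its range is refused whole. The fingers move at their own pace and stop on an object; "squeeze" is the grip in N (left out, the last holds). Time passes only in rows, so rows that do not move let the fingers close. It gives the time, the measured TCP pose, the force and the opening at its end, in the units of the state.
- sense(): the state, without advancing time (a new reading comes with each control period).
- eyes.snapshot(name): name is "scene" or "top" or "wrist"; returns the picture (420x560x3 uint8, blue, green, red); there is no depth.
- eyes.camera_info(name): a dict with "mtx" (3x3 intrinsics, pixels), "extrinsics" (4x4, takes a point from world to camera coordinates). Camera axes: x right, y down, z forward; pixel columns grow to the right and rows downward; lengths in m; the calibration is good to about 2 mm. A picture is of the moment at which its call begins: read the wrist's pose just before it. camera_info takes no time and is no camera call; for the wrist camera it gives the pose at the moment of the call.
- env.hand_in(): hands the job in, once; it reports no verdict.
Trained networks look in the newest picture that a camera, given by its name, has taken for a name from the list of things; names that differ only in an ending like _2 or _b are one class to them, and where a whole thing is asked for, a point or a joint stands for the part that bears it (a point fixed in the world has none). Each returns a list of dicts, best first, with "p" (0 to 1); they miss things now and then, are a little off and sometimes report something else, mostly with a low value. They report only what shows in the picture. A call takes as long as a camera call. They do not tell look-alikes from the thing itself.
- eyes.trace(query, camera): "pixels" (420x560 bool, what is visible of it) and "rect" ([left, top, width, height] in pixels, round what is visible of it).
- eyes.mark_of(query, camera): "xy" ([column, row] in pixels: a listed point, or the origin of a listed thing).
The state is a dict: "time_s": time; "joint_pos": joint angles; "joint_vel": joint speeds; "effort": joint torques, N m; "position": TCP position; "tool_rot": TCP orientation; "ft_force": force on the tool from outside, world axes, zero at the start; "torque": the same for the moment, N m; "width": finger opening in m.
Only numpy, scipy, OpenCV 4.12 (cv2) and the standard library are available. Lean on these libraries where they do the work, as an engineer would, in place of code of your own. Each camera call takes 0.05 s, during which the arm holds its last target. There are 200 camera calls.

## Working session

There is one attempt and no reset: what is moved stays moved. The work goes in short steps, Python scripts to look and compute and a tool call to move; the robot and the scene stay as the last step left them, time stands still between calls to the robot, and variables do not carry over. Pictures are saved under pics/ and viewed, about 8 in all and at most 12, crops included, and the job is handed in when it is done.

Besides the shell and the picture viewer there is one more tool, called after "Request:" as a command line: name --pt "numbers of a row" for each row, then --argument value for the rest. carry_out: Moves the arm, as the interface text tells. Its arguments: {"type":"object","properties":{"hand":{"type":"array"},"linear":{"type":"array"},"turn":{"type":"array"},"squeeze":{"type":"number"}},"required":["hand","linear","turn"]}

```bash
mkdir -p pics; cat > h.py <<'E'
import numpy as np, cv2
from station import sense, eyes, env
def ray(cam,uv,z):
    i=eyes.camera_info(cam);K=np.array(i["mtx"]);T=np.array(i["extrinsics"])
    R=T[:3,:3];c=-R.T@T[:3,3];d=R.T@np.linalg.inv(K)@np.array([uv[0],uv[1],1.])
    return c+d*(z-c[2])/d[2]
def proj(cam,p):
    i=eyes.camera_info(cam);K=np.array(i["mtx"]);T=np.array(i["extrinsics"])
    q=K@(T[:3,:3]@np.array(p)+T[:3,3]);return q[:2]/q[2]
E
python3 - <<'E'
from h import *
np.set_printoptions(precision=4,suppress=True)
print(env.hold_point_z,sense())
a=eyes.snapshot("scene");b=eyes.snapshot("top")
cv2.imwrite("pics/scene.png",cv2.resize(a,(800,600)));cv2.imwrite("pics/top.png",cv2.resize(b,(800,600)))
for n,z in [("base",0),("mouth",.038),("bolt",.016),("turn",.081),("block",0),("hammer",0),("discs",0),("organiser",0)]:
  for c in("top","scene"):
    for m in eyes.mark_of(n,c)[:3]: print(n,c,round(m["p"],2),np.array(m["xy"]),ray(c,m["xy"],z))
E
```

```text
0.0539 {'time_s': 0.0, 'joint_pos': array([ 1.1477,  0.2635, -0.0489,  1.2594, -0.0001,  1.4155]), 'joint_vel': array([-0.0005,  0.0003,  0.0014,  0.0009, -0.0005,  0.0003]), 'effort': array([  0.0033, -63.762 ,  38.4565,   0.0137,   0.0001,   0.    ]), 'position': array([0.1389, 0.5061, 0.3034]), 'tool_rot': array([-0.0001,  0.1335,  0.991 , -0.0005]), 'ft_force': array([0.9638, 0.2465, 0.3702]), 'torque': array([ 0.0126,  0.0683, -0.0278]), 'width': 0.08530004776754584}
base top 0.85 [396.9 219.3] [ 0.5946 -0.1663 -0.    ]
base scene 0.58 [180.7 355.3] [ 0.5943 -0.1684  0.    ]
mouth top 0.96 [406.9 219.7] [ 0.587  -0.1747  0.038 ]
mouth scene 0.96 [174.9 344.3] [ 0.5962 -0.1717  0.038 ]
bolt top 0.84 [248.  279.1] [0.4668 0.1355 0.016 ]
bolt top 0.83 [283.2 321.9] [0.3865 0.0648 0.016 ]
bolt top 0.79 [233.5 327.4] [0.3742 0.1605 0.016 ]
bolt scene 0.9 [250.8 167.8] [0.4311 0.2313 0.016 ]
bolt scene 0.86 [185.3 210.3] [0.4024 0.0537 0.016 ]
bolt scene 0.75 [215.3 183.1] [0.3986 0.1495 0.016 ]
turn top 0.83 [181.1 306.8] [0.4137 0.2483 0.081 ]
turn top 0.8 [229.7 330.3] [0.3749 0.1594 0.081 ]
turn top 0.57 [245.3 260.3] [0.4987 0.1359 0.081 ]
turn scene 0.86 [235.8 175.8] [0.4761 0.1288 0.081 ]
turn scene 0.79 [210.9 156.1] [0.3947 0.1534 0.081 ]
turn scene 0.68 [179.3 184.6] [0.4031 0.0536 0.081 ]
block top 0.75 [246.9 258.7] [0.5082 0.1404 0.    ]
block scene 0.56 [257.8 213.8] [0.5179 0.1332 0.    ]
hammer top 0.72 [355.8 142.2] [ 0.7615 -0.0853  0.    ]
hammer scene 0.85 [314.2 368.8] [ 0.7668 -0.083   0.    ]
discs top 0.89 [152.  249.6] [0.5233 0.3361 0.    ]
discs top 0.16 [404.4 217.6] [ 0.5984 -0.1819  0.    ]
discs scene 0.83 [308.5 162.7] [0.5187 0.3319 0.    ]
organiser top 0.83 [207.7 156.3] [ 0.7256  0.2318 -0.    ]
organiser scene 0.83 [374.7 224.2] [0.7245 0.2267 0.    ]
```

View pics/scene.png

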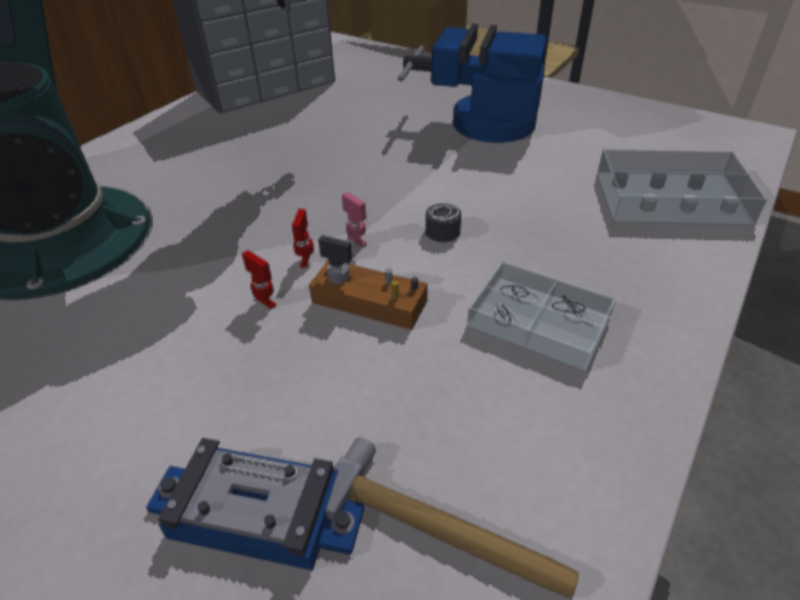

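View pics/top.png

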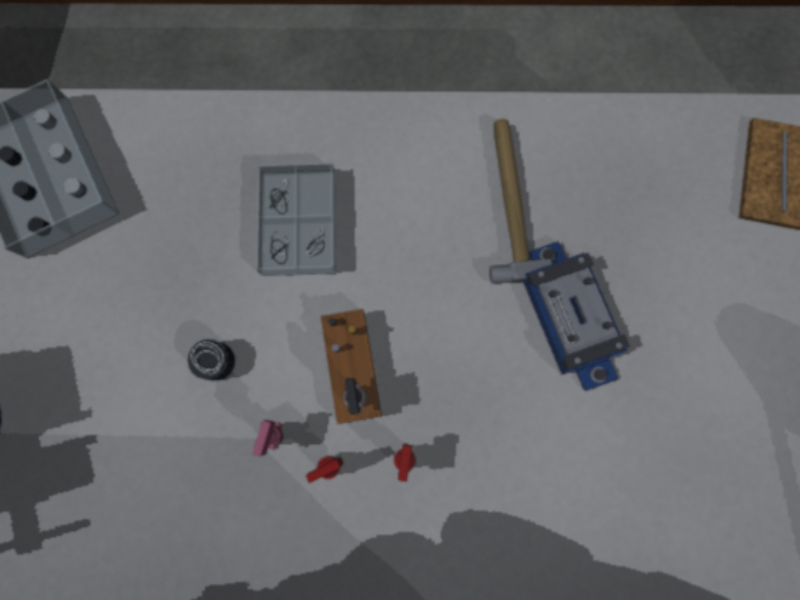

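Candidates for the bolt, in native top-view pixels: pink (188,306), red (228,327), red (283,323), and dark grey (247,277). Only the dark grey one is steel and hangs in the wooden block, so it fits the description. I'll confirm it in an enlarged crop and measure the yaws.

```bash
cat > a.py <<'E'
from h import *
np.set_printoptions(precision=4,suppress=True)
a=eyes.snapshot("scene");b=eyes.snapshot("top")
ca=cv2.resize(a[130:240,160:310],(400,293),interpolation=3);cb=cv2.resize(b[200:310,200:350],(400,293),interpolation=3)
cv2.imwrite("pics/crop.png",np.vstack([ca,cb]))
for n,z in[("block",.034),("base",.038),("bolt",.08)]:
  for m in eyes.trace(n,"top")[:4]:
    ys,xs=np.nonzero(m["pixels"])
    w=np.array([ray("top",p,z)[:2] for p in zip(xs,ys)]).astype(np.float32)
    print(n,m["p"],m["rect"],len(xs),cv2.minAreaRect(w))
T=np.array(eyes.camera_info("wrist")["extrinsics"]);s=sense()
from scipy.spatial.transform import Rotation as Ro
q=s["tool_rot"];R=Ro.from_quat([q[1],q[2],q[3],q[0]]).as_matrix()
c=-T[:3,:3].T@T[:3,3];print("cam in tool",R.T@(c-s["position"]),"\n",R.T@T[:3,:3].T,eyes.camera_info("wrist")["mtx"][0])
# two-view triangulation
def tri(u,v):
  A=[]
  for cam,p in(("top",u),("scene",v)):
    i=eyes.camera_info(cam);P=np.array(i["mtx"])@np.array(i["extrinsics"])[:3]
    A+= [p[0]*P[2]-P[0],p[1]*P[2]-P[1]]
  X=np.linalg.svd(np.array(A))[2][-1];return X[:3]/X[3]
print("base tri",tri((396.9,219.3),(180.7,355.3)),"mouth",tri((406.9,219.7),(174.9,344.3)))
E
python3 a.py
```

```text
block 0.73 [223.3, 216.5, 41.8, 80.5] 2087 ((0.512647807598114, 0.14224675297737122), (0.14990617334842682, 0.061349887400865555), 11.360308647155762)Traceback (most recent call last):
  File "a.py", line 9, in <module>
    w=np.array([ray("top",p,z)[:2] for p in zip(xs,ys)]).astype(np.float32)
                ~~~^^^^^^^^^^^
  File "h.py", line 4, in ray
    i=eyes.camera_info(cam);K=np.array(i["mtx"]);T=np.array(i["extrinsics"])
ValueError: time passes only in moves, steps and waits
```

View pics/crop.png

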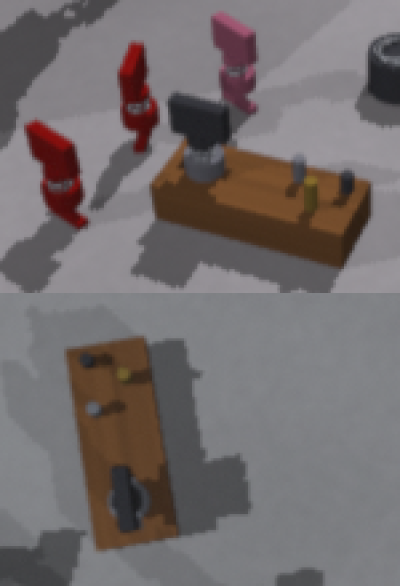

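The crop confirms it: the dark steel hold-down stands in the block's -x end (crop 200,130 in the scene view, 125,498 from above), and the three pink/red ones stand free on the bench. Next I'll cache the calibration and get the remaining numbers.

```bash
cat > h.py <<'E'
import numpy as np, cv2
from scipy.spatial.transform import Rotation as Ro
from station import sense, eyes, env
np.set_printoptions(precision=4,suppress=True)
def cal(cam):
    i=eyes.camera_info(cam);return np.array(i["mtx"]),np.array(i["extrinsics"])
def ray(C,uv,z):
    K,T=C;uv=np.atleast_2d(np.array(uv,float));R=T[:3,:3];c=-R.T@T[:3,3]
    d=np.c_[uv,np.ones(len(uv))]@np.linalg.inv(K).T@R
    return c+d*((z-c[2])/d[:,2])[:,None]
def proj(C,p):
    K,T=C;q=(np.atleast_2d(p)@T[:3,:3].T+T[:3,3])@K.T;return q[:,:2]/q[:,2:]
def tool():
    s=sense();q=s["tool_rot"];return s,Ro.from_quat([q[1],q[2],q[3],q[0]]).as_matrix()
E
python3 - <<'E'
from h import *
C=cal("top");s,R=tool()
K,T=cal("wrist");c=-T[:3,:3].T@T[:3,3];print("cam in tool",R.T@(c-s["position"]),"\n",R.T@T[:3,:3].T,"\n",K)
eyes.snapshot("top")
for n,z in[("base",.038),("bolt",.08)]:
  for m in eyes.trace(n,"top")[:4]:
    ys,xs=np.nonzero(m["pixels"])
    w=ray(C,np.c_[xs,ys],z)[:,:2].astype(np.float32)
    print(n,m["p"],m["rect"],len(xs),cv2.minAreaRect(w))
E
```

```text
cam in tool [ 0.0836 -0.     -0.0698] 
 [[ 0.0009 -0.9454 -0.326 ]
 [ 1.      0.0011 -0.0003]
 [ 0.0006 -0.326   0.9454]] 
 [[342.791    0.     280.7313]
 [  0.     342.791  212.2282]
 [  0.       0.       1.    ]]
base 0.98 [363.2, 169.0, 76.0, 102.6] 4377 ((0.5892714262008667, -0.16467846930027008), (0.20675019919872284, 0.10362283885478973), 20.650732040405273)
bolt 0.8 [213.5, 318.6, 26.5, 21.4] 308 ((0.37755703926086426, 0.1642477661371231), (0.025199029594659805, 0.048686955124139786), 43.03614807128906)
bolt 0.79 [239.9, 264.5, 16.3, 26.8] 289 ((0.4697606563568115, 0.131043940782547), (0.044919587671756744, 0.02729080617427826), 1.6588252782821655)
bolt 0.76 [175.4, 292.7, 22.4, 27.3] 376 ((0.4138508439064026, 0.23660698533058167), (0.03240376338362694, 0.04611079767346382), 76.41710662841797)
bolt 0.72 [275.8, 309.2, 16.4, 26.4] 272 ((0.3895481824874878, 0.06576906144618988), (0.03977927938103676, 0.027479415759444237), 18.354841232299805)
```

Request:
carry_out --hand '[1,1,1,1,1]' --pt "-0.0278 -0.0182 0.0015" --pt "-0.0278 -0.0182 0.0015" --pt "-0.0278 -0.0182 0.0015" --pt "-0.0278 -0.0182 0.0015" --pt "-0.0278 -0.0182 0.0015" --turn '[0,0,0,0,0]' --squeeze 40

```text
time_s: 1.62
position: [0.2495, 0.3805, 0.2964]
tool_rot: [0.0, 0.133, 0.991, 0.0]
ft_force: [0.9, 1.6, 0.2]
width: 0.0856
```

Request:
carry_out --hand '[1,1,1,1,1]' --pt "-0.0278 -0.0182 0.0015" --pt "-0.0278 -0.0182 0.0015" --pt "-0.0278 -0.0182 0.0015" --pt "-0.0278 -0.0182 0.0015" --pt "-0.0278 -0.0182 0.0015" --turn '[0,0,0,0,0]'

```text
time_s: 2.03
position: [0.3597, 0.2558, 0.289]
tool_rot: [0.0, 0.133, 0.991, 0.0]
ft_force: [0.3, 0.6, 0.2]
width: 0.0852
```

Request:
carry_out --hand '[1,1,1,1,1]' --pt "-0.0278 -0.0182 0.0015" --pt "-0.0278 -0.0182 0.0015" --pt "-0.0278 -0.0182 0.0015" --pt "-0.0278 -0.0182 0.0015" --pt "-0.0278 -0.0182 0.0015" --turn '[0,0,0,0,0]'

```text
time_s: 2.45
position: [0.4697, 0.1311, 0.2814]
tool_rot: [0.0, 0.134, 0.991, 0.0]
ft_force: [-0.0, 1.1, 0.6]
width: 0.0854
```

Request:
carry_out --hand '[1,1,1,1,1]' --pt "0 0 0" --pt "0 0 0" --pt "0 0 0" --pt "0 0 0" --pt "0 0 0" --turn '[-6.25,-6.25,-6.25,-6.25,0]'

```text
time_s: 2.87
position: [0.4689, 0.1326, 0.2814]
tool_rot: [-0.0, -0.087, 0.996, -0.0]
ft_force: [0.7, 0.4, 0.3]
width: 0.0853
```

```bash
cat > w.py <<'E'
from h import *
import sys
s,R=tool();print(s["position"],s["ft_force"],"yaw y",np.degrees(np.arctan2(R[1,1],R[0,1])),R[:,2])
C=cal("wrist");im=eyes.snapshot("wrist");np.savez("c.npz",K=C[0],T=C[1])
cv2.imwrite("pics/%s.png"%sys.argv[1],cv2.resize(im,(800,600)))
for a in sys.argv[2:]:
  n,z=a.split(":")
  for m in eyes.mark_of(n,"wrist")[:3]: print(n,round(m["p"],2),np.array(m["xy"]),ray(C,m["xy"],float(z))[0])
E
python3 w.py w1 turn:.081 bolt:.016 block:0
```

```text
[0.4689 0.1326 0.2814] [0.7461 0.433  0.2652] yaw y 99.94047537391711 [-0. -0. -1.]
turn 0.81 [345.2  93.4] [0.3777 0.1649 0.081 ]
turn 0.73 [214.9  83.7] [0.3878 0.0686 0.081 ]
turn 0.64 [281.2 204.2] [0.4712 0.1331 0.081 ]
bolt 0.9 [330.9  93.8] [0.3782 0.1633 0.016 ]
bolt 0.74 [225.3  84.7] [0.3873 0.0662 0.016 ]
bolt 0.71 [280.3 180.2] [0.4669 0.1314 0.016 ]
block 0.58 [282.4 217.9] [0.5118 0.1416 0.    ]
```

View pics/w1.png

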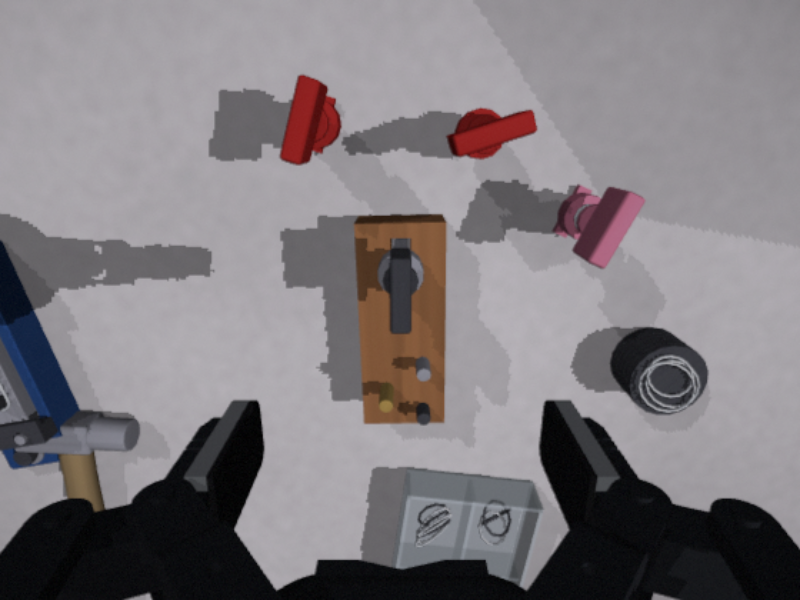

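Picture w1 shows the dark thumb-turn at about (400,285), parallel to the tool's x axis and midway between the jaws. I'll descend and grip.

Request:
carry_out --hand '[0.3,0.3,0.3,0.3,0.3]' --pt "0 0 0.028" --pt "0 0 0.028" --pt "0 0 0.028" --pt "0 0 0.028" --pt "0 0 0.0274" --turn '[0,0,0,0,0]' --squeeze 60

```text
time_s: 3.48
position: [0.4686, 0.1327, 0.1409]
tool_rot: [0.0, -0.083, 0.997, 0.0]
ft_force: [1.2, 0.7, -0.2]
width: 0.0556
```

Request:
carry_out --hand '[-1,-1,-1,-1,-1]' --pt "0 0 0" --pt "0 0 0" --pt "0 0 0" --pt "0 0 0" --pt "0 0 0" --turn '[0,0,0,0,0]'

```text
time_s: 3.9
position: [0.4696, 0.1328, 0.1435]
tool_rot: [0.001, -0.084, 0.996, 0.0]
ft_force: [0.2, -0.2, 4.1]
width: 0.0106
```

Request:
carry_out --hand '[-1,-1,-1,-1,-1]' --pt "0 0 0" --pt "0 0 0" --pt "0 0 0" --pt "0 0 0" --pt "0 0 0" --turn '[0,0,0,0,0]'

```text
time_s: 4.32
position: [0.4692, 0.1327, 0.1422]
tool_rot: [0.0, -0.084, 0.996, 0.0]
ft_force: [1.9, 0.8, 4.0]
width: 0.011
```

Request:
carry_out --hand '[-1,-1,-1,-1,-1]' --pt "0 0 -0.01" --pt "0 0 -0.02" --pt "0 0 -0.025" --pt "0 0 -0.025" --pt "0 0 -0.02" --turn '[0,0,0,0,0]'

```text
time_s: 4.73
position: [0.4681, 0.1326, 0.2431]
tool_rot: [-0.001, -0.084, 0.996, -0.0]
ft_force: [0.3, -0.1, -1.6]
width: 0.0106
```

Request:
carry_out --hand '[-1,-1,-1,-1,-1]' --pt "-0.0141 -0.0303 0" --pt "-0.0141 -0.0303 0" --pt "-0.0141 -0.0303 0" --pt "-0.0141 -0.0303 0" --pt "-0.0141 -0.0303 0" --turn '[0,0,0,0,0]'

```text
time_s: 5.15
position: [0.5637, -0.0063, 0.2414]
tool_rot: [-0.001, -0.084, 0.996, 0.0]
ft_force: [1.3, 0.6, -1.6]
width: 0.0109
```

Request:
carry_out --hand '[-1,-1,-1,-1,-1]' --pt "-0.0141 -0.0303 0" --pt "-0.0141 -0.0303 0" --pt "-0.0141 -0.0303 0" --pt "-0.0141 -0.0303 0" --pt "-0.0141 -0.0303 0" --turn '[0,0,0,0,0]'

```text
time_s: 5.57
position: [0.6587, -0.1437, 0.2411]
tool_rot: [-0.001, -0.084, 0.996, 0.0]
ft_force: [0.2, -0.7, -1.9]
width: 0.0109
```

Request:
carry_out --hand '[-1,-1,-1,-1,-1]' --pt "0 0 0" --pt "0 0 0" --pt "0 0 0" --pt "0 0 0" --pt "0 0 0" --turn '[-5.5,-5.5,0,0,0]'

```text
time_s: 5.98
position: [0.6583, -0.142, 0.2417]
tool_rot: [-0.0, -0.178, 0.984, 0.0]
ft_force: [-0.1, -0.5, -1.7]
width: 0.011
```

```bash
python3 w.py w2 mouth:.038 lips:.02 base:0 turn:.186
```

```text
[ 0.6583 -0.142   0.2417] [-0.119  -0.5129 -1.6971] yaw y 110.49691312444723 [-0.001   0.0003 -1.    ]
mouth 0.68 [277.4 112.2] [ 0.593  -0.1695  0.038 ]
lips 0.69 [275.8 110.3] [ 0.5929 -0.1711  0.02  ]
base 0.83 [274.6 111.2] [ 0.5948 -0.1718  0.    ]
turn 0.94 [280.9 294. ] [ 0.6546 -0.1436  0.186 ]
```

View pics/w2.png

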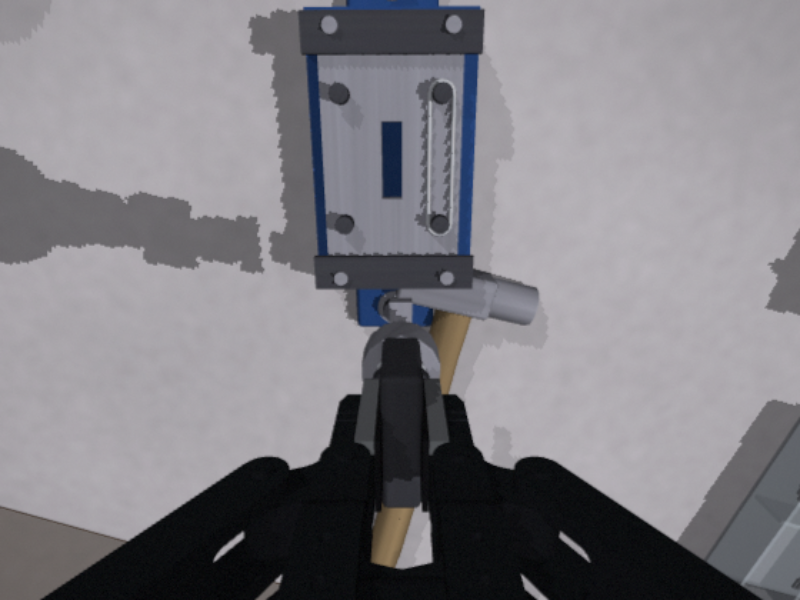

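Picture w2 shows the bolt held upright, with the jig's slot unobstructed at about (392,160) (x 383–402, y 122–198) and nearly parallel to the tool. Next I'll fit the slot and the guides.

```bash
python3 - <<'E'
from h import *
d=np.load("c.npz");C=(d["K"],d["T"]);im=cv2.resize(cv2.imread("pics/w2.png"),(560,420),interpolation=cv2.INTER_AREA)
s,R=tool();p=s["position"]
def fit(mask,o,z,n):
  k,l,st,_=cv2.connectedComponentsWithStats(mask.astype(np.uint8))
  i=1+np.argmax(st[1:,4]);ys,xs=np.nonzero(l==i)
  w=ray(C,np.c_[xs+o[0],ys+o[1]],z)[:,:2];t=(w-p[:2])@R[:2,:2]
  r=cv2.minAreaRect((t*1000).astype(np.float32));print(n,len(xs),"tool mm",r,"world",np.array(p[:2])+R[:2,:2]@np.array(r[0])/1000)
g=im[80:145,255:295].astype(int)
fit(g[:,:,2]<60,(255,80),.038,"slot .038")
# base sides: blue mask width over the jig rows
b=im.astype(int);blue=(b[:,:,0]-b[:,:,2]>50)&(b[:,:,0]>70)
for y in(60,110,160):
  xs=np.nonzero(blue[y])[0];xs=xs[(xs>200)&(xs<350)&((xs<235)|(xs>318))]
  L=xs[xs<270];H=xs[xs>270]
  e=[[L.min(),y],[L.max()+1,y],[H.min(),y],[H.max()+1,y]];w=ray(C,e,.028)[:,:2];print(y,np.array(e)[:,0],"tool mm",((w-p[:2])@R[:2,:2]*1000))
# bolt head predicted pixel
print("head end pred",proj(C,[p+R@np.array([.018,0,.126]),p+R@np.array([.018,.00475,.126]),p+R@np.array([.018,-.00475,.126])])*800/560)
E
cat > /dev/null
```

```text
slot .038 691 tool mm ((71.4676513671875, -5.450550079345703), (38.27570724487305, 9.800358772277832), 0.11271171271800995) world [ 0.5936 -0.1724]
60 [217 222 325 334] tool mm [[108.6988 -48.3174]
 [108.6939 -44.5222]
 [108.5934  33.656 ]
 [108.5846  40.4868]]
110 [221 224 323 332] tool mm [[ 72.2986 -47.3876]
 [ 72.2955 -45.007 ]
 [ 72.1959  33.5493]
 [ 72.1868  40.6905]]
160 [224 227 322 330] tool mm [[ 32.4342 -47.2007]
 [ 32.4311 -44.7068]
 [ 32.3324  34.2637]
 [ 32.3241  40.9136]]
head end pred [[401.1496 300.2982]
 [412.4242 300.285 ]
 [389.8753 300.3114]]
```

Request:
carry_out --hand '[-1,-1,-1,-1,-1]' --pt "0.0235 -0.0018 0" --pt "0.024 -0.0018 0" --pt "0.024 -0.0018 0" --pt "0 0 0.03" --pt "0 0 0.03" --turn '[0,0,0,0,0]'

```text
time_s: 6.65
position: [0.5935, -0.1735, 0.1832]
tool_rot: [0.002, -0.178, 0.984, -0.001]
ft_force: [1.5, -0.5, -1.8]
width: 0.0109
```

Request:
carry_out --hand '[-1,-1,-1,-1,-1]' --pt "0 0 0.01" --pt "0 0 0" --pt "0 0 0" --pt "0 0 0.003" --pt "0 0 0" --turn '[0,0,0,0,0]'

```text
time_s: 7.07
position: [0.5943, -0.1728, 0.17]
tool_rot: [0.001, -0.179, 0.984, -0.001]
ft_force: [-0.1, 0.0, -2.5]
width: 0.0105
```

```bash
python3 - <<'E'
from h import *
s,R=tool();print(s["position"],s["ft_force"],s["torque"])
t=np.array([.5936,-.1724])-s["position"][:2];print("slot - tcp in tool",t@R[:2,:2], "yaw y",np.degrees(np.arctan2(R[1,1],R[0,1])))
E
```

```text
[ 0.5943 -0.1728  0.17  ] [-0.1188  0.0153 -2.479 ] [ 0.0233 -0.0211 -0.0544]
slot - tcp in tool [0.0005 0.0006] yaw y 110.66750662869516
```

Request:
carry_out --hand '[-1,-1,-1,-1,-1]' --pt "0 0 0.0015" --pt "0 0 0.0015" --pt "0 0 0.0015" --pt "0 0 0" --pt "0 0 0" --turn '[0,0,0,0,0]'

```text
time_s: 7.48
position: [0.594, -0.1728, 0.1654]
tool_rot: [0.001, -0.179, 0.984, -0.0]
ft_force: [-1.0, 2.0, 8.7]
width: 0.0107
```

Request:
carry_out --hand '[-1,-1,-1,-1,-1]' --pt "0 0 0.001" --pt "0 0 0.001" --pt "0 0 0" --pt "0 0 0" --pt "0 0 0" --turn '[0,0,0,0,0]'

```text
time_s: 7.9
position: [0.5942, -0.1728, 0.165]
tool_rot: [0.001, -0.179, 0.984, -0.001]
ft_force: [-6.6, 3.1, 26.7]
width: 0.0109
```

Request:
carry_out --hand '[-1,-1,-1,-1,-1]' --pt "0 0 -0.002" --pt "0 0 0" --pt "0 0.0008 0" --pt "0 0 0" --pt "0 0 0" --turn '[0,0,0,0,0]'

```text
time_s: 8.32
position: [0.5939, -0.1724, 0.1654]
tool_rot: [0.001, -0.179, 0.984, -0.001]
ft_force: [-0.9, -2.1, 9.3]
width: 0.0107
```

Request:
carry_out --hand '[-1,-1,-1,-1,-1]' --pt "0 0.0008 0" --pt "0 0 0" --pt "0 0 0" --pt "0 0 0" --pt "0 0 0" --turn '[0,0,0,0,0]'

```text
time_s: 8.73
position: [0.5938, -0.1719, 0.1653]
tool_rot: [0.001, -0.179, 0.984, -0.001]
ft_force: [0.6, -4.0, 7.7]
width: 0.0108
```

```bash
python3 - <<'E'
from h import *
s,R=tool();C=cal("wrist");im=eyes.snapshot("wrist")
q=proj(C,[[.5936,-.1724,.038]])[0];print(q,s["position"])
p=s["position"]
print(proj(C,[p+R@np.array([.018,a,.1265]) for a in(-.00475,0,.00475)]))
cv2.imwrite("pics/w3.png",cv2.resize(im[170:290,210:350],(700,600),interpolation=cv2.INTER_CUBIC))
E
```

```text
[281.1225 235.5168] [ 0.5938 -0.1719  0.1653]
[[273.4482 209.2583]
 [281.314  209.2668]
 [289.18   209.2753]]
```

View pics/w3.png

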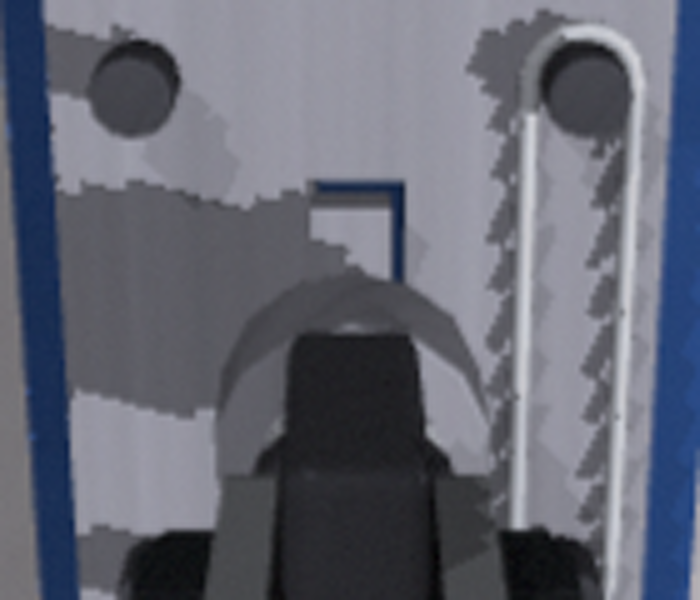

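Picture w3 shows the T-head lying along the slot but 1.2 mm too far left: its left edge (x≈310) sits on the lip, and a gap shows on the right (390–405). The gap at the end of the slot looks even. I'll shift in +y.

Request:
carry_out --hand '[-1,-1,-1,-1,-1]' --pt "0 0 -0.0008" --pt "0 0.0006 0" --pt "0 0 0" --pt "0 0 0.0008" --pt "0 0 0" --turn '[0,0,0,0,0]'

```text
time_s: 9.2
position: [0.5929, -0.1706, 0.1642]
tool_rot: [-0.0, -0.179, 0.984, -0.0]
ft_force: [0.9, -1.4, -2.5]
width: 0.011
```

Request:
carry_out --hand '[-1,-1,-1,-1,-1]' --pt "0 0 0.0007" --pt "0 0 0.0007" --pt "0 0 0" --pt "0 0 0" --pt "0 0 0" --turn '[0,0,0,0,0]'

```text
time_s: 9.62
position: [0.5929, -0.1706, 0.163]
tool_rot: [-0.0, -0.179, 0.984, 0.0]
ft_force: [1.4, -3.0, -2.2]
width: 0.011
```

The head is in the slot: z has dropped and there is no vertical load. I'll relieve the light side load and go on down.

Request:
carry_out --hand '[-1,-1,-1,-1,-1]' --pt "0 -0.0003 0.0015" --pt "0 0 0.0015" --pt "0 0 0.0015" --pt "0 0 0.0015" --pt "0 0 0" --turn '[0,0,0,0,0]'

```text
time_s: 10.03
position: [0.5929, -0.1708, 0.1567]
tool_rot: [-0.0, -0.179, 0.984, 0.0]
ft_force: [0.2, -0.6, -2.6]
width: 0.0107
```

Request:
carry_out --hand '[-1,-1,-1,-1,-1]' --pt "0 0 0.0015" --pt "0 0 0.0015" --pt "0 0 0.0015" --pt "0 0 0.0015" --pt "0 0 0" --turn '[0,0,0,0,0]'

```text
time_s: 10.45
position: [0.5929, -0.1708, 0.1507]
tool_rot: [-0.0, -0.179, 0.984, 0.0]
ft_force: [0.2, -0.3, -1.5]
width: 0.0106
```

Request:
carry_out --hand '[-1,-1,-1,-1,-1]' --pt "0 0 0.0015" --pt "0 0 0.0015" --pt "0 0 0.0015" --pt "0 0 0.0015" --pt "0 0 0" --turn '[0,0,0,0,0]'

```text
time_s: 10.87
position: [0.593, -0.1709, 0.1451]
tool_rot: [0.0, -0.179, 0.984, -0.0]
ft_force: [-0.7, 0.6, 4.8]
width: 0.011
```

Request:
carry_out --hand '[-1,-1,-1,-1,-1]' --pt "0 0 0.0015" --pt "0 0 0.0015" --pt "0 0 0.0015" --pt "0 0 0.001" --pt "0 0 0" --turn '[0,0,0,0,0]'

```text
time_s: 11.28
position: [0.593, -0.1709, 0.14]
tool_rot: [0.0, -0.179, 0.984, -0.0]
ft_force: [-2.4, -0.0, 9.2]
width: 0.0113
```

Request:
carry_out --hand '[-1,-1,-1,-1,-1]' --pt "0 0 0.0015" --pt "0 0 0.0015" --pt "0 0 0.0009" --pt "0 0 0" --pt "0 0 0" --turn '[0,0,0,0,0]'

```text
time_s: 11.7
position: [0.593, -0.1709, 0.1364]
tool_rot: [0.0, -0.179, 0.984, -0.0]
ft_force: [-3.2, 0.2, 11.3]
width: 0.0109
```

Pressed in about 12 mm (11.3 N reading). Starting the quarter turn.

Request:
carry_out --hand '[-1,-1,-1,-1,-1]' --pt "0 0 0" --pt "0 0 0" --pt "0 0 0" --pt "0 0 0" --pt "0 0 0" --turn '[4,5,5,5,0]'

```text
time_s: 12.12
position: [0.5937, -0.1711, 0.1368]
tool_rot: [0.001, -0.012, 1.0, -0.0]
ft_force: [-0.8, 0.2, 11.7]
width: 0.0106
```

```bash
python3 -c "
from h import *
s,R=tool();print(s['position'],s['ft_force'],s['torque'],np.degrees(np.arctan2(R[1,1],R[0,1])),s['joint_pos'],s['width'])"
```

```text
[ 0.5937 -0.1711  0.1368] [-0.7735  0.2056 11.7128] [ 0.0886  0.169  -0.0361] 91.33180729272631 [-0.4125  0.5098 -0.1243  0.9343  0.0001 -0.4358] 0.010649512469360647
```

Request:
carry_out --hand '[-1,-1,-1,-1,-1]' --pt "0 0 0" --pt "0 0 0" --pt "0 0 0" --pt "0 0 0" --pt "0 0 0" --turn '[6,6,6,6,6]'

```text
time_s: 12.53
position: [0.5938, -0.1712, 0.1368]
tool_rot: [0.001, 0.247, 0.969, -0.0]
ft_force: [-1.1, -0.3, 10.9]
width: 0.0108
```

Request:
carry_out --hand '[-1,-1,-1,-1,-1]' --pt "0 0 0" --pt "0 0 0" --pt "0 0 0" --pt "0 0 0" --pt "0 0 0" --turn '[6,6,6,6,6]'

```text
time_s: 12.95
position: [0.5938, -0.1712, 0.1368]
tool_rot: [0.001, 0.49, 0.872, 0.0]
ft_force: [-0.8, 0.0, 11.4]
width: 0.0112
```

Request:
carry_out --hand '[-1,-1,-1,-1,-1]' --pt "0 0 0" --pt "0 0 0" --pt "0 0 0" --pt "0 0 0" --pt "0 0 0" --turn '[6,5,0,0,0]'

```text
time_s: 13.37
position: [0.5938, -0.1712, 0.1368]
tool_rot: [0.001, 0.569, 0.822, 0.0]
ft_force: [0.9, 0.2, 10.9]
width: 0.0107
```

```bash
python3 -c "
from h import *
s,R=tool();print(s['position'],s['ft_force'],s['torque'],np.degrees(np.arctan2(R[1,1],R[0,1])),s['joint_pos'],s['width'])
im=eyes.snapshot('wrist');cv2.imwrite('pics/w4.png',cv2.resize(im,(800,600)))"
```

```text
[ 0.5938 -0.1712  0.1368] [ 0.8976  0.1541 10.866 ] [-0.0313 -0.0182 -0.0648] 20.650908411287126 [-0.4125  0.5098 -0.1242  0.9341  0.      0.7979] 0.010701821033352672
```

View pics/w4.png

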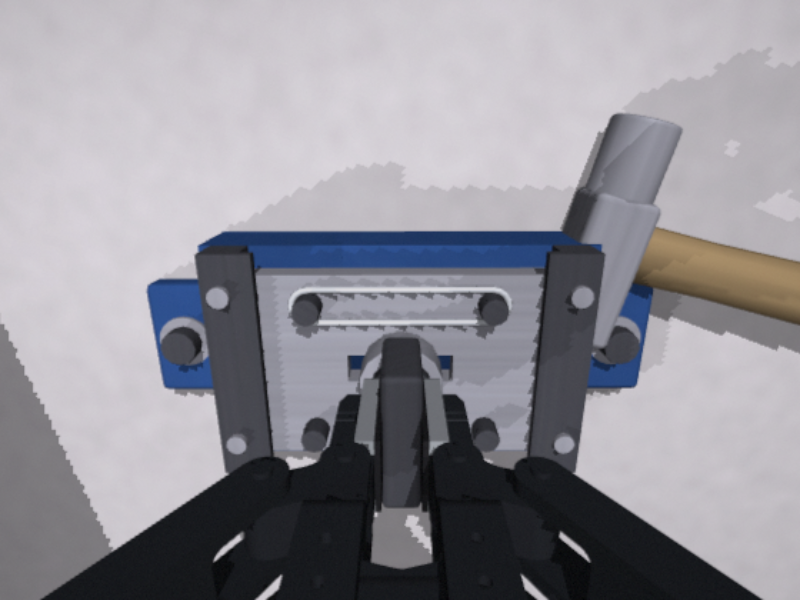

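Picture w4 shows the thumb-turn crosswise, with both slot ends visible at (355,367) and (445,367) and the hammer untouched. I'll ease up until the lips take the spring.

Request:
carry_out --hand '[-1,-1,-1,-1,-1]' --pt "0 0 -0.0015" --pt "0 0 -0.0015" --pt "0 0 -0.0015" --pt "0 0 0" --pt "0 0 0" --turn '[0,0,0,0,0]'

```text
time_s: 13.83
position: [0.5938, -0.1712, 0.1411]
tool_rot: [0.001, 0.569, 0.822, 0.0]
ft_force: [0.6, -0.6, 7.8]
width: 0.0106
```

Request:
carry_out --hand '[-1,-1,-1,-1,-1]' --pt "0 0 -0.0008" --pt "0 0 -0.0008" --pt "0 0 0" --pt "0 0 0" --pt "0 0 0" --turn '[0,0,0,0,0]'

```text
time_s: 14.25
position: [0.5937, -0.1712, 0.1418]
tool_rot: [0.001, 0.569, 0.822, 0.0]
ft_force: [4.9, -1.4, -2.8]
width: 0.0107
```

Request:
carry_out --hand '[-0.2,-0.2,-0.2,0,0]' --pt "0 0 0" --pt "0 0 0" --pt "0 0 0" --pt "0 0 0" --pt "0 0 0" --turn '[0,0,0,0,0]'

```text
time_s: 14.67
position: [0.5929, -0.1708, 0.1418]
tool_rot: [-0.0, 0.569, 0.822, -0.0]
ft_force: [-0.3, -0.1, 0.2]
width: 0.0429
```

Request:
carry_out --hand '[0,0,0,0,0]' --pt "0 0 -0.01" --pt "0 0 -0.02" --pt "0 0 -0.03" --pt "0 0 -0.03" --pt "0 0 -0.03" --turn '[0,0,0,0,0]'

```text
time_s: 15.08
position: [0.5926, -0.1707, 0.264]
tool_rot: [0.0, 0.569, 0.822, 0.0]
ft_force: [0.9, -0.3, -0.4]
width: 0.043
```

```bash
python3 w.py w5 turn:.079 bolt:.014 base:0 hammer:0; python3 - <<'E'
from h import *
im=eyes.snapshot("scene");C=cal("scene")
cv2.imwrite("pics/s2.png",np.hstack([cv2.resize(im[270:400,90:270],(540,390),interpolation=2),cv2.resize(cv2.imread("pics/w5.png")[100:500,240:560],(260,390))[:, :]]))
for n in("hammer","discs","organiser"): print(n,[ray(C,m["xy"],0) for m in eyes.mark_of(n,"scene")[:1]])
print("wristforce",sense()["ft_force"])
E
```

```text
[ 0.5926 -0.1707  0.264 ] [ 0.9031 -0.303  -0.4157] yaw y 20.657113750894865 [ 0.0001 -0.     -1.    ]
turn 0.57 [280.8 210.3] [ 0.594 -0.173  0.079]
bolt 0.8 [281.9 185.4] [ 0.5938 -0.1696  0.014 ]
base 0.68 [283.4 184.4] [ 0.5962 -0.1715  0.    ]
hammer 0.94 [474.5 164.7] [ 0.7649 -0.0865  0.    ]
hammer 0.67 [279.5 188.5] [ 0.5941 -0.1769  0.    ]
hammer [array([[ 0.7646, -0.0921,  0.    ]])]
discs [array([[0.518 , 0.3391, 0.    ]])]
organiser [array([[0.7211, 0.2304, 0.    ]])]
wristforce [ 0.1175 -0.1485  0.4496]
```

View pics/s2.png

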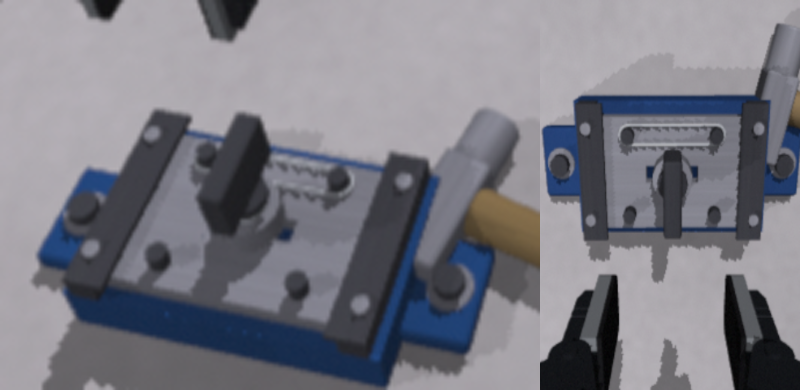

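Picture s2 shows the hold-down upright and crosswise at (235,175), with the cup on the jig and the gripper clear of it.

```bash
python3 -c "
from station import env; print(env.hand_in())"
```

```text
the job is handed in; nothing more can be done
None
```

The jig is locked to its base, and I handed the job in at about 15 s on the robot's clock. `env.hand_in()` gives no verdict, so what follows rests on my own checks.

- **What I did:** I took the dark steel hold-down from the wooden block and left the pink and red look-alikes alone. The first probe landed on the slot's edge at about 27 N on the wrist reading, so I backed off. A close picture showed the head off to one side, and a sideways shift, about 1.5–2 mm by the arm's reading, let it drop in. I pressed it in about 12 mm (roughly 11 N reading), gave it a 90° turn with almost no resistance, then eased up until the lips took the spring and let go.
- **Last checks:** After release, the pictures show the hold-down upright and crosswise, with the cup on the jig and about 2 mm from the base's centre. The gripper is about 12 cm clear and the wrist force is near zero. The arm height at which the lips took over puts the cup at about 6–6.5 mm pushed up. I inferred that figure and did not measure it directly.
- **Bystanders:** The networks' position estimates for the hammer, discs and tray changed by no more than about 9 mm. Nothing touched them, so I take that as estimation scatter.
- **Disagreement:** The wrist-camera fit of the slot was about 1–2 mm off across the slot compared with where the head went in. That is about the stated calibration accuracy. No other check failed.

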